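Clamp the grinding jar in its shaker station

ROBOT

A 6-joint arm with a two-finger parallel gripper is mounted at the origin on the work surface. World frame = base frame: x ahead of the robot, y to its left, z up, the work surface at z = 0. Lengths are in m, angles in rad, forces in N, time in s.
With the tool pointing down it reaches from about 0.275 to 0.875 m from the base axis. Payload 12.5 kg.
Tool frame: the origin (TCP) lies on the centre line of the jaws, within the pads' length; the fingertips stand r.finger_overhang ahead of it and the grasp point (between the pads) lies 3 mm ahead of it (r.finger_overhang is the distance from the TCP to the fingertips, in m); z points along the fingers, y is the line along which they close (so a half turn about z gives the same grasp; the last joint's range is limited). The gripper opens to 85 mm and grips with 20 to 120 N. Pads are 22 mm wide; open, the fingers measure 114 mm over their backs; the gripper's body (76 mm by 85 mm) begins 54 mm behind the grasp point. The pads swing forward as they close: fully open they stand 13 mm farther back than shut.
Start: joints at [-1.271, 0.351, 1.652, -0, 1.139, -0.085], TCP at [0.206, -0.51, 0.253] pointing down, gripper open.
Joint ranges: [-2.75, 2.75], [-0.79, 2.1], [0.01, 2.65], [-1.57, 4.71], [0.07, 3.14], [-2.87, 2.87]. Speed limits (rad/s): [2.22, 2.22, 2.79, 3.14, 3.14, 3.14].

INTERFACE

Orientations are given as a unit quaternion [x, y, z, w].
In Python, from cell import r, optics gives the robot as it stands. The module is installed in compiled form; this text tells all that it offers. Calls block until the motion is done:
- r.move_to(position, orientation): joint-space move of the TCP to a pose.
- r.move_linear(position, rot=None, vel=0.15): straight line of the TCP; rot=None keeps the orientation; vel is the mean speed in m/s.
- r.set_joints(angles): joint-space move.
- r.set_gripper(opening, squeeze=None): opening from 0.0 (shut) to 1.0 (fully open); squeeze is the grip in N (None keeps the last); returns when the fingers have stopped.
- r.sleep(seconds).
- r.inverse_kinematics(position, orientation): joint angles nearest the present ones, or None.
- optics.get_image(name): name is "scene" or "top" or "wrist"; returns a dict with "pixels" (384x512x3 uint8, red, green, blue), "depth" (384x512 float32, m along the optical axis (not along the pixel's ray), 0 where there is no reading), "fx", "fy", "cx", "cy" (pixels), "camera_from_world" (4x4, takes a point from world to camera coordinates); the wrist camera has in their place "mount" (4x4, takes a point from camera to tool coordinates, whose origin is the TCP and whose axes are the flange's). Camera axes: x right, y down, z forward; pixel columns grow to the right and rows downward; lengths in m; the calibration is good to about 2 mm. The wrist camera is an equidistant fisheye: a pixel r from the principal point sees the ray r / f radians off the axis. A picture is of the moment at which its call begins: read the wrist's pose just before it.
A pose or a line that the arm cannot do raises r.PlanningError and nothing moves.
- r.hand_in(): hands the job in; it is judged then, once.
Readings, each from a call of its own:
- r.current_t(): time.
- r.current_q(): joint angles.
- r.current_qvel(): joint speeds.
- r.current_effort(): joint torques, N m.
- r.current_tool_pos(): TCP position.
- r.current_ee_rot(): TCP orientation.
- r.current_contact_force(): force on the tool from outside, world axes, zero at the start.
- r.current_torque(): the same for the moment, N m.
- r.current_opening(): opening from 0.0 (shut) to 1.0 (fully open).
- r.current_finger_force(): force on a finger pad.
Only numpy, scipy, OpenCV 4.12 (cv2) and the standard library are available. Lean on these libraries where they do the work, as an engineer would, in place of code of your own. Each camera call takes 0.05 s, during which the arm holds its last target. There are 200 camera calls.

TASK

Clamp the grinding jar down in its station: with a finger, push the open steel strap round by its yellow tab until it lies across the jar against its stop, and only then push the red cam lever all the way down. The jar stays seated in its holder and is not lifted or tipped; leave everything else on the bench where it stands, and finish with the hand clear.

Things in the scene. Friction and masses are not known exactly. Their poses are not given: they have to be found in the camera images.
- station: fixed clamp station: grey base 260 (x) by 150 (y) by 30 mm tall, centred 10 mm along +x. Origin on the bench top under the centre of the black jar holder (78 mm across, rim 48 mm above the bench). Strap pivot: vertical axis of a 26 mm post at x=+75, y=0 mm. Dark stop pin, 12 mm across, top 111 mm above the bench, at x=-50, y=-21 mm. z is up; position and yaw vary
- clamp_strap (a joint): strap angle about the post, rad: 0 = wide open, pointing from the post about to the station's +y; grows counter-clockwise seen from above; 1.6 = stop, strap over the jar pointing to the station's -x. Starts 0 to 0.45, stays where left; 1.2 N at the tab moves it. Two steel rails, 30 mm wide over all, 104 to 118 mm above the bench, end 126 mm from the axis; the tab follows
- tab (a point): centre of the yellow push tab on the strap's free end: upright plate 34 mm long (along the strap), 10 mm thick, 44 mm tall; centre 141 mm from the pivot axis, 122 mm above the bench (tab from 100 to 144 mm). Site axes: x along the strap to the pivot, z up; the strap closes when the tab is pushed in the point's -y direction, so touch its +y face
- cam_lever (a joint): red lever, rad: 0 = 1.05 rad above level, grows as pushed down, 1.05 = stop, level along the strap over the post. Starts 0 to 0.2. Carried on the strap by a level cross pin 75 mm from the pivot axis (above the jar when closed), 120 mm above the bench; leans from there towards the post. Stiff, 4 to 10 N on the knob, stays where left. When up, its cam clears the lid by 2 mm; down, it presses on it
- lever_knob (a point): centre of the red ball, 24 mm diameter, at the lever's end. Lever down: 100 mm from the cross pin along the strap (25 mm beyond the pivot axis) and 16 mm above the pin (136 mm above the bench). It moves on an arc about the pin; fully raised it is about 215 mm above the bench
- jar: the steel grinding jar with a flat aluminium lid and a blue band, 63 mm across, 66 mm tall, loose in the station's holder with about 3 mm of play all round; lid top 100 mm above the bench. Origin at the centre of its underside
- spare_jar: bystander: steel jar with aluminium lid and green band, 63 mm across, 66 mm tall, standing beside the station; origin at the centre of its underside
- sleeve_steel: bystander: dark steel pipe sleeve standing on end, 48 mm across, 40 mm tall; origin at the centre of its underside
- sleeve_clay: bystander: terracotta sleeve standing on end, 48 mm across, 34 mm tall; origin at the centre of its underside
- amber_bottle: bystander: brown bottle with black cap, 68 mm across, 150 mm tall; origin at the centre of its underside
- white_bottle: bystander: white plastic bottle with blue cap, 64 mm across, 160 mm tall; origin at the centre of its underside
- beaker: bystander: glass beaker, 72 mm across, 90 mm tall; origin at the centre of its underside
- mortar: bystander: white ceramic mortar bowl, 100 mm across, 55 mm tall; origin at the centre of its underside
Things that resemble listed ones, but are neither listed nor needed, are in the scene too. What is shaped like the jar but brown is not meant.

How it is judged:
On the way, in this order (a step that is already met when the one before it is completed fails the run):
1. the strap lies across the jar, against its stop, with the lever still up (value of joint clamp_strap above 1.53 rad and value of joint cam_lever below 0.5 rad), for 0.2 s.
2. the cam lever is fully down with the strap across the jar (value of joint cam_lever above 0.97 rad and value of joint clamp_strap above 1.53 rad), for 0.2 s.
At the end, for the whole second after the job is handed in: the strap is within 0.07 rad (4 deg) of its stop, the lever within 0.08 rad (4.6 deg) of fully down, the cam bears on the jar's lid (over 1 N), the jar is seated upright (within 6 mm and 0.06 rad) and at rest, every bystander within 20 mm of where it began (all of step 2 and contact force between cam_lever and jar above 1 N and horizontal distance between jar and station below 0.006 m and angle between jar's own z axis and vertical below 0.06 rad and velocity of joint clamp_strap between -0.05 and 0.05 rad/s and velocity of joint cam_lever between -0.05 and 0.05 rad/s and linear speed of jar below 0.02 m/s and not (distance of spare_jar from where it was at the start of the episode above 0.02 m) and not (distance of sleeve_steel from where it was at the start of the episode above 0.02 m) and not (distance of sleeve_clay from where it was at the start of the episode above 0.02 m) and not (distance of amber_bottle from where it was at the start of the episode above 0.02 m) and not (distance of white_bottle from where it was at the start of the episode above 0.02 m) and not (distance of beaker from where it was at the start of the episode above 0.02 m) and not (distance of mortar from where it was at the start of the episode above 0.02 m)); the robot touches nothing.
It fails at once if the lever is pushed down before the strap is across the jar (value of joint cam_lever above 0.6 rad and value of joint clamp_strap below 1.45 rad).
It fails at once if the jar is lifted or shifted out of its holder (12 mm) or tipped (0.2 rad) (distance of jar from where it was at the start of the episode above 0.012 m or angle between jar's own z axis and vertical above 0.2 rad).
It fails at once if a bystander is moved more than 20 mm (distance of any of spare_jar, sleeve_steel, sleeve_clay, amber_bottle, white_bottle, beaker, mortar from where it was at the start of the episode above 0.02 m).
It also fails if it takes over 58 s, if anything falls off the work surface, if the arm or the gripper's body presses on something with over 40 N, if the wrist force passes 120 N, or if a joint passes its speed limit or range.

## Working session

There is one attempt and no reset: what is moved stays moved. The work goes in short steps, each a Python script; the robot and the scene stay as the last script left them, time stands still between calls to the robot, and variables do not carry over. Pictures are saved under pics/ and viewed, at most 10 in all, crops included, and the job is handed in when it is done.

```bash
mkdir -p pics
cat > h.py <<'E'
import numpy as np, cv2
from cell import r, optics
def cloud(im):
    d=im["depth"]; v,u=np.mgrid[:d.shape[0],:d.shape[1]]
    c=np.stack([(u-im["cx"])/im["fx"]*d,(v-im["cy"])/im["fy"]*d,d,np.ones_like(d)],-1)
    return (c@np.linalg.inv(im["camera_from_world"]).T)[...,:3]
E
python3 - <<'E'
from h import *
import pickle
ims={n:optics.get_image(n) for n in("scene","top")}
pickle.dump(ims,open("ims.pkl","wb"))
for n in ims: cv2.imwrite(f"pics/{n}0.png",cv2.resize(ims[n]["pixels"][...,::-1],(800,600)))
for n in ims: print(n,np.linalg.inv(ims[n]["camera_from_world"]).round(3).tolist(),ims[n]["fx"],(ims[n]["depth"]>0).mean())
print(r.finger_overhang,r.current_ee_rot(),r.current_t())
E
```

```text
scene [[0.553, 0.585, -0.594, 1.221], [0.833, -0.384, 0.397, -0.444], [0.004, -0.714, -0.7, 0.923], [0.0, 0.0, 0.0, 1.0]] 353.8713079887011 0.9958953857421875
top [[0.005, -0.992, 0.127, 0.428], [-1.0, -0.005, -0.002, -0.003], [0.002, -0.127, -0.992, 1.281], [0.0, 0.0, 0.0, 1.0]] 445.5719436666347 0.9960378011067709
0.022 [ 9.81546707e-01  1.91221817e-01 -5.96709808e-05 -5.24169609e-04] 0.1
```

View pics/scene0.png

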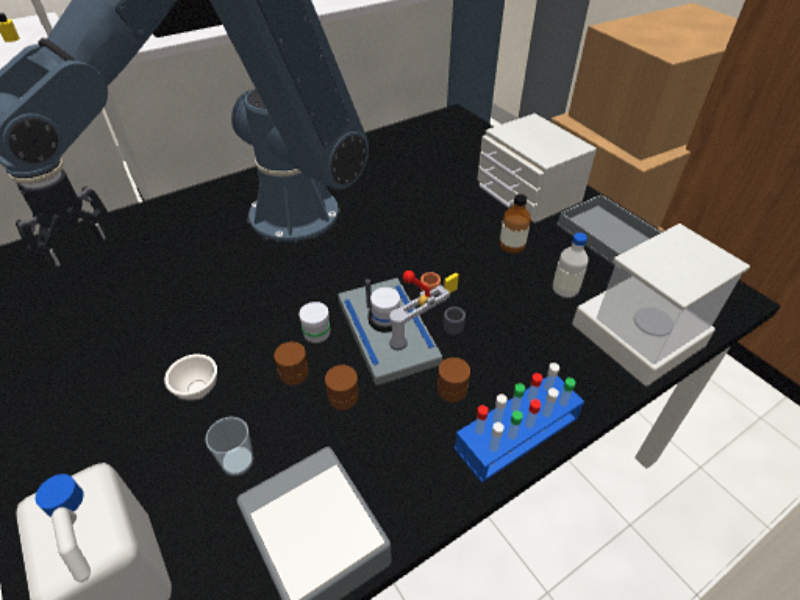

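View pics/top0.png

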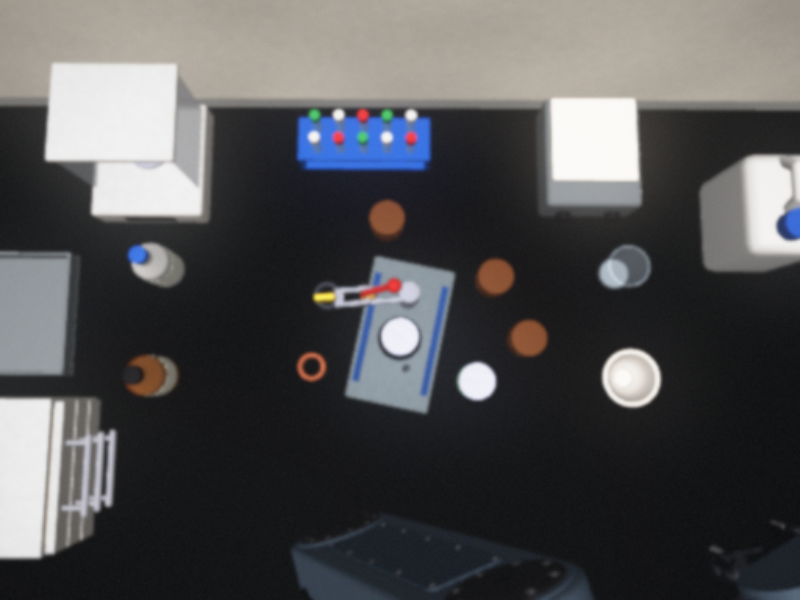

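The pictures show the station with its long axis nearly along world x. In the top view (800x600) the jar with the white lid is at (400,337), the post at (408,290), the strap points left with its yellow tab at (325,296), and the red knob is at (394,285).

Lookalikes:
- **Brown jars:** (387,218), (495,277) and (528,338), brown so not meant.
- **Spare jar:** (477,381), green band.
- **Red and yellow:** the tube caps on the rack at (363,115), (338,138) and (411,138) are red, and there is a yellow item in the scene view at (8,28).

The strap tab at (325,296) and the knob at (394,285) are the targets.

Run:
```python
from h import *
import pickle
ims=pickle.load(open("ims.pkl","rb"))
for n,im in ims.items():
    P=cloud(im); hsv=cv2.cvtColor(im["pixels"],cv2.COLOR_RGB2HSV); H,S,V=cv2.split(hsv)
    x,y,z=P[...,0],P[...,1],P[...,2]
    roi=(abs(x-.5)<.25)&(abs(y)<.22)
    M={"tab":(H>20)&(H<35)&(S>140)&(V>110)&(z>.09)&(z<.16),"red":((H<5)|(H>174))&(S>170)&(V>90)&(z>.1),
       "lid":(abs(z-.1)<.006)&(S<60)&(V>120),"blue":(H>100)&(H<125)&(S>110)&(z<.045)&(z>.02)}
    for k,m in M.items():
        m=m&roi; p=P[m]
        if len(p): print(n,k,len(p),"med",np.median(p,0).round(4),"lo",np.percentile(p,3,0).round(3),"hi",np.percentile(p,97,0).round(3))
        if k=="red":
            q=p[p[:,2]>.195]; print("  knob",len(q),q.mean(0).round(4) if len(q) else 0)
        if k=="blue":
            c=p[:,:2]-p[:,:2].mean(0); w=np.linalg.svd(c,full_matrices=False)[2]; print("  mean",p.mean(0).round(4),"dirs",w.round(3).tolist())
    if n=="top":
        g=roi&(abs(z-.03)<.006)&(S<90); cnt,_=cv2.findContours(((roi&(z>.022))).astype(np.uint8),cv2.RETR_EXTERNAL,cv2.CHAIN_APPROX_NONE)
        print("base",cv2.minAreaRect(P[g][:,:2].astype(np.float32)), g.sum())
im=ims["scene"]["pixels"][150:270,200:320,::-1]; im2=ims["top"]["pixels"][150:270,190:310,::-1]
cv2.imwrite("pics/crop.png",cv2.resize(np.hstack([im,im2]),(800,400),interpolation=cv2.INTER_CUBIC))
```

```text
scene tab 78 med [0.5745 0.1076 0.1294] lo [0.568 0.054 0.107] hi [0.577 0.123 0.145]
scene red 96 med [0.5823 0.0016 0.2036] lo [ 0.576 -0.017  0.135] hi [0.591 0.044 0.221]
  knob 52 [ 0.5848 -0.0081  0.2143]
scene lid 214 med [ 0.5121 -0.0184  0.1007] lo [ 0.483 -0.045  0.097] hi [0.538 0.009 0.104]
scene blue 271 med [ 0.5379 -0.0667  0.0327] lo [ 0.425 -0.1    0.029] hi [0.62  0.059 0.036]
  mean [ 0.5268 -0.0308  0.0327] dirs [[-0.625, -0.781], [-0.781, 0.625]]
top tab 62 med [0.5683 0.1074 0.1419] lo [0.565 0.096 0.115] hi [0.576 0.122 0.147]
top red 76 med [0.5765 0.0006 0.2152] lo [ 0.572 -0.013  0.15 ] hi [0.584 0.044 0.222]
  knob 48 [ 0.5783 -0.004   0.2161]
top lid 437 med [ 0.5099 -0.0181  0.1   ] lo [ 0.481 -0.045  0.096] hi [0.537 0.009 0.104]
top blue 446 med [ 0.5067 -0.0638  0.0319] lo [ 0.42  -0.098  0.028] hi [0.615 0.059 0.037]
  mean [ 0.5091 -0.0245  0.032 ] dirs [[0.264, -0.964], [0.964, 0.264]]
base ((0.5174176096916199, 0.0020651966333389282), (0.28232067823410034, 0.25028398633003235), 2.5171658992767334) 3265
```

View pics/crop.png

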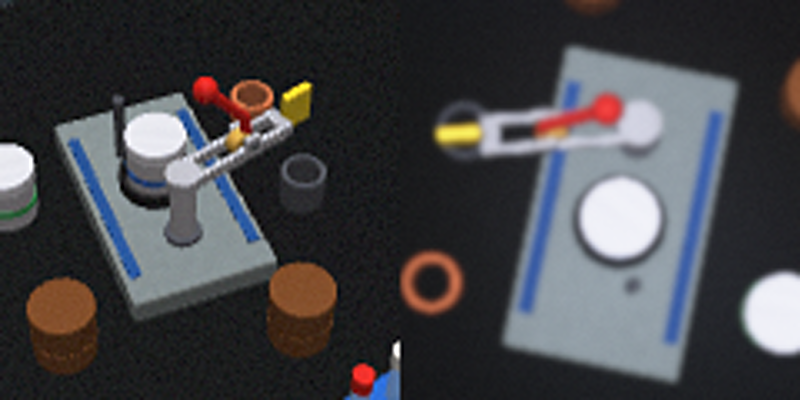

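The crop confirms the choice. The yellow tab is on the strap's end at (458,133), with the steel sleeve below it. The red knob is at (607,108), the post at (640,125), the stop pin at (632,285), and the lid of the seated jar at (620,218).

```bash
cat >> h.py <<'E'
from scipy.spatial.transform import Rotation as R
import json,os
def quat(zt,xt):
    z=np.array(zt,float);z/=np.linalg.norm(z);x=np.array(xt,float);x-=z*(x@z);x/=np.linalg.norm(x)
    return R.from_matrix(np.stack([x,np.cross(z,x),z],1)).as_quat()
def push_pose(S,phi,gap,rad=.145,tip=.110):
    d=np.array([np.cos(phi),np.sin(phi)]);t=np.array([-d[1],d[0]])
    p=np.array(S["post"])+rad*d-(.016+gap)*t
    return [*p,tip+r.finger_overhang],quat([0,0,-1],[-t[0],-t[1],0])
E
python3 - <<'E'
from h import *
import pickle
im=pickle.load(open("ims.pkl","rb"))["top"];P=cloud(im);H,S_,V=cv2.split(cv2.cvtColor(im["pixels"],cv2.COLOR_RGB2HSV))
m=(H>100)&(H<125)&(S_>110)&(abs(P[...,0]-.5)<.2)&(abs(P[...,1])<.2)&(P[...,2]<.045)&(P[...,2]>.02)
n,l,st,c=cv2.connectedComponentsWithStats(m.astype(np.uint8))
a=[];C=[]
for i in range(1,n):
    if st[i,4]<60: continue
    p=P[l==i][:,:2]; w=np.linalg.svd(p-p.mean(0),full_matrices=False)[2][0]; w*=np.sign(w[0]); lo,hi=(p@w).min(),(p@w).max()
    a.append(np.arctan2(w[1],w[0]));C.append(p.mean(0)); print(st[i,4],a[-1],C[-1],hi-lo)
yaw=float(np.mean(a)); u=np.array([np.cos(yaw),np.sin(yaw)]);v=np.array([-u[1],u[0]])
mid=np.mean(C,0); print("mid strips - 10mm:",mid-.01*u)
o=np.array([.511,-.0182]); post=o+.075*u; tab=np.array([.5695,.1085])-post
phi=float(np.arctan2(tab[1],tab[0])); phi1=yaw+np.pi; 
S=dict(yaw=yaw,post=post.tolist(),phi=phi,phi1=phi1); json.dump(S,open("S.json","w")); print(S,np.linalg.norm(tab),"strap",1.6-(phi1-phi))
for f,g in((phi,.03),(phi,0),((phi+phi1)/2,0),(phi1,0)): print(f,r.inverse_kinematics(*push_pose(S,f,g)))
print(r.inverse_kinematics([*push_pose(S,phi,.03)[0][:2],.38],push_pose(S,phi,.03)[1]))
E
```

```text
249 -0.2024782861933994 [ 0.50485492 -0.07953774] 0.19550140119169168
172 -0.20279503257681247 [0.4997316  0.04810703] 0.13463911090812813
mid strips - 10mm: [ 0.49249787 -0.01370283]
{'yaw': -0.20263665938510594, 'post': [0.5844654511297392, -0.0332939554227479], 'phi': 1.6759506723336175, 'phi1': 2.938955994204687} 0.14258152237209712 strap 0.3369946781289306
1.6759506723336175 [ 1.11636240e-01  6.23561997e-01  1.54310452e+00 -4.44089210e-16
  9.74926133e-01  1.57727822e+00]
1.6759506723336175 [ 1.11963570e-01  5.76538769e-01  1.62886350e+00 -4.44089210e-16
  9.36190385e-01  1.57760555e+00]
2.3074533332691525 [ 7.64646343e-02  4.39821630e-01  1.86916341e+00 -4.44089210e-16
  8.32607614e-01  9.10603955e-01]
2.938955994204687 [-7.85620092e-02  3.49084986e-01  2.01915781e+00 -4.44089210e-16
  7.73349857e-01  1.24074650e-01]
[ 1.11636240e-01  4.05824634e-01  1.26338781e+00 -4.44089210e-16
  1.47238021e+00  1.57727822e+00]
```

Run:
```python
from h import *
S=json.load(open("S.json"))
r.set_gripper(0.0)
p=r.current_tool_pos(); r.move_linear([p[0],p[1],.38],vel=.2)
q,o=push_pose(S,S["phi"],.028)
r.move_to([q[0],q[1],.38],o)
r.move_linear(q,vel=.15)
f0=np.array(r.current_contact_force()); print("t",r.current_t(),"pos",np.round(r.current_tool_pos(),4),q,"f0",f0.round(2),r.current_opening())
for g in (.008,.004,0,-.003):
    r.move_linear(push_pose(S,S["phi"],g)[0],vel=.05)
    print(g,(np.array(r.current_contact_force())-f0).round(2))
im=optics.get_image("scene")["pixels"][120:300,180:420,::-1]; im2=optics.get_image("top")["pixels"][120:300,140:380,::-1]
cv2.imwrite("pics/touch.png",cv2.resize(np.hstack([im,im2]),(800,300),interpolation=cv2.INTER_CUBIC)); print(r.current_t())
```

```text
t 6.0833 pos [0.6134 0.1156 0.1327] [np.float64(0.6130031154574488), np.float64(0.11552338803801598), 0.132] f0 [ 0.27  0.06 -0.61] -0.004452118567285408
0.008 [-0.11  0.81  0.62]
0.004 [ 0.45 -0.27  0.82]
0 [-0.5  -0.05  0.45]
-0.003 [ 0.47 -0.26  1.57]
7.4833
```

View pics/touch.png

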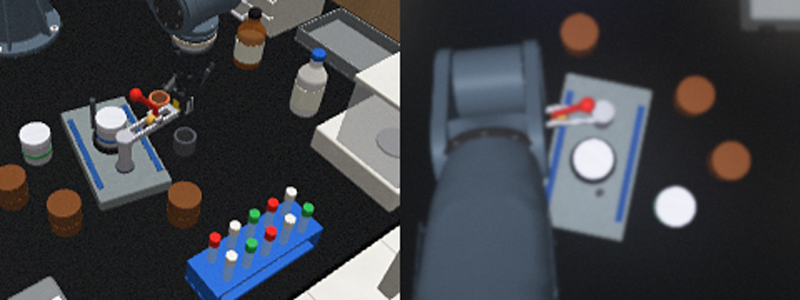

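The picture shows the shut fingers behind the yellow tab, around (180,100) in the left half, and nothing else touched. I'll sweep the strap now.

Run:
```python
from h import *
S=json.load(open("S.json"))
f0=np.array([.27,.06,-.61])
F=lambda:(np.array(r.current_contact_force())-f0).round(1)
for f in np.linspace(S["phi"],S["phi1"]-.06,9)[1:]:
    q,o=push_pose(S,f,0); r.move_linear(q,o,vel=.08); print(round(1.6-S["phi1"]+f,2),F())
for g in (.006,.004,.002,0,-.002,-.004,-.006,-.008):
    q,o=push_pose(S,S["phi1"],g); r.move_linear(q,o,vel=.03); r.sleep(.1); fo=F(); print(g,fo)
    if np.linalg.norm(fo[:2])>5: break
print(r.current_t())
im=optics.get_image("scene")["pixels"][120:300,180:420,::-1]; im2=optics.get_image("top")["pixels"][120:300,140:380,::-1]
cv2.imwrite("pics/closed.png",cv2.resize(np.hstack([im,im2]),(800,300),interpolation=cv2.INTER_CUBIC))
```

```text
0.49 [-0.8  0.9  0.8]
0.64 [-0.1 -0.3  1.3]
0.79 [-0.8 -0.4  1.3]
0.94 [-0.2  0.2  1.1]
1.09 [-0.7 -0.6  0.9]
1.24 [-0.2  0.5  0.6]
1.39 [-1.3  0.5  0.8]
1.54 [-0.6 -0.4  0.3]
0.006 [-1.1 -0.8  0.9]
0.004 [-0.1  0.1  0.2]
0.002 [0.3 0.2 1.3]
0 [ 1.7 12.7 -0.7]
12.2417
```

View pics/closed.png

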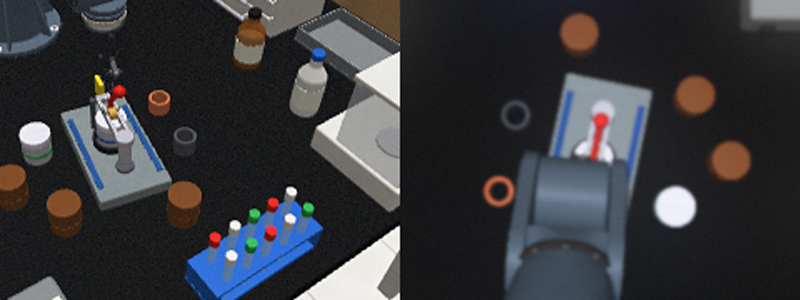

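The picture shows the strap across the jar pointing at the robot. The knob is at (120,92) in the left half and (600,120) in the right half, so it is still up, and both sleeves are untouched. The 12.7 N reaction came exactly at the predicted stop. Next I'll back off and re-measure the knob and strap.

Run:
```python
from h import *
S=json.load(open("S.json"))
q,o=push_pose(S,S["phi1"],.035); r.move_linear(q,vel=.15); r.move_linear([q[0],q[1],.33],vel=.25)
p=np.array(q); r.move_linear([.40,.10,.33],vel=.25)
print(r.current_t(),(np.array(r.current_contact_force())).round(1))
u=np.array([np.cos(S["yaw"]),np.sin(S["yaw"])]);v=np.array([-u[1],u[0]]);post=np.array(S["post"])
for n in("scene","top"):
    im=optics.get_image(n);P=cloud(im);H,s,V=cv2.split(cv2.cvtColor(im["pixels"],cv2.COLOR_RGB2HSV))
    roi=(abs(P[...,0]-.5)<.2)&(abs(P[...,1])<.2)
    for k,m in(("knob",((H<5)|(H>174))&(s>170)&(V>70)&(P[...,2]>.19)),("tab",(H>20)&(H<35)&(s>140)&(V>90)&(P[...,2]>.09))):
        m=m&roi
        if m.sum()<8: print(n,k,"none");continue
        pm=np.median(P[m],0); rel=pm[:2]-post; print(n,k,m.sum(),pm.round(4),"station xy from post",(rel@u).round(4),(rel@v).round(4),"zmax",P[m][:,2].max().round(3))
    if n=="scene": cv2.imwrite("pics/clear.png",cv2.resize(im["pixels"][120:300,180:420,::-1],(720,540),interpolation=cv2.INTER_CUBIC))
```

```text
14.1167 [-0.1 -0.6  0.2]
scene knob 49 [ 0.5617 -0.0292  0.2163] station xy from post -0.0231 -0.0006 zmax 0.223
scene tab 53 [ 0.447  -0.0068  0.1351] station xy from post -0.14 -0.0017 zmax 0.149
top knob 46 [ 0.5527 -0.025   0.2171] station xy from post -0.0328 0.0017 zmax 1.281
top tab 14 [ 0.4423 -0.0026  0.1435] station xy from post -0.1455 0.0015 zmax 0.147
```

View pics/clear.png

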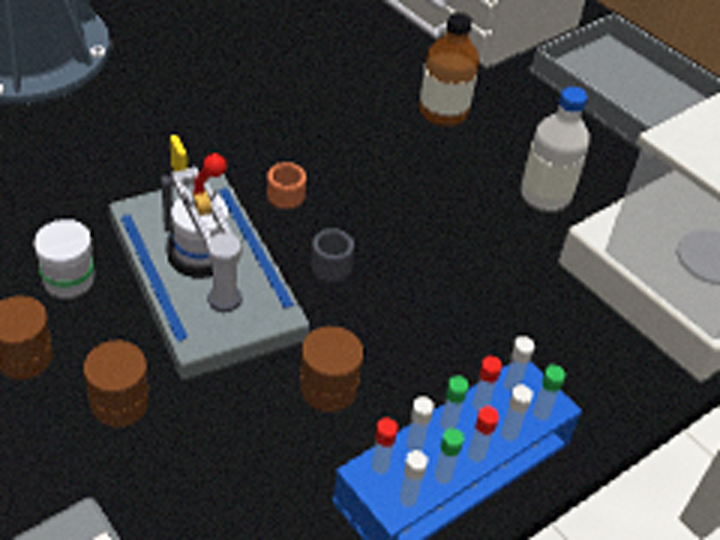

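The picture shows the strap lying across the jar with its tab at (178,152). The knob is up at (214,165), about 0.08 rad down, and the jar and bystanders are in place. Now I'll check a tilted push along the lever's arc.

```bash
cat >> h.py <<'E'
def knob_pose(S,lev,over,th):
    u=np.array([np.cos(S["yaw"]),np.sin(S["yaw"]),0]);v=np.array([-u[1],u[0],0]);k=np.array([0,0,1.])
    pin=np.array([*S["post"],.120])-.075*u
    a=1.05-lev+np.arctan2(16,100)
    c=pin+.10127*(np.cos(a)*u+np.sin(a)*k)
    z=np.sin(th)*u-np.cos(th)*k
    return c-(.012-over+r.finger_overhang)*z,quat(z,v)
def theta(lev,t0=45,t1=15): return np.deg2rad(t0+(t1-t0)*np.clip(lev/1.05,0,1))
E
python3 - <<'E'
from h import *
S=json.load(open("S.json"))
for t0,t1 in((50,20),(40,15),(30,10)):
    for l,o in((0,-.05),(0.05,-.01),(.5,0),(1.05,.002)):
        s=r.inverse_kinematics(*knob_pose(S,l,o,theta(l,t0,t1))); print(t0,l,None if s is None else np.round(s,2))
E
```

```text
50 0 [-0.07 -0.    2.3   4.48  0.1   1.89]
50 0.05 [-0.09  0.12  2.24  4.07  0.11  2.29]
50 0.5 [-0.11  0.26  2.04 -0.23  0.23  0.3 ]
50 1.05 [-0.13  0.43  1.83 -0.05  0.54  0.11]
40 0 [-0.09 -0.    2.17 -0.27  0.29  0.34]
40 0.05 [-0.1   0.12  2.13 -0.29  0.23  0.37]
40 0.5 [-0.12  0.28  1.95 -0.1   0.43  0.16]
40 1.05 [-0.13  0.45  1.76 -0.03  0.66  0.09]
30 0 [-0.1   0.04  2.04 -0.1   0.55  0.17]
30 0.05 [-0.11  0.15  2.02 -0.1   0.48  0.17]
30 0.5 [-0.12  0.31  1.85 -0.05  0.62  0.11]
30 1.05 [-0.13  0.48  1.7  -0.02  0.79  0.08]
```

Run:
```python
from h import *
S=json.load(open("S.json"))
th=lambda l:theta(l,40,15)
q,o=knob_pose(S,0,-.05,th(0)); r.move_to(q+[0,0,.05],o); r.move_linear(q,vel=.15); r.sleep(.2)
f0=np.array(r.current_contact_force()); print("f0",f0.round(1))
for l in [0,.1,.2,.35,.5,.65,.8,.9,.97,1.0,1.03,1.05,1.07,1.09,1.11]:
    q,o=knob_pose(S,l,-.004 if l==0 else .001,th(l)); r.move_linear(q,o,vel=.05)
    f=np.array(r.current_contact_force())-f0; print(l,f.round(1),np.linalg.norm(np.array(r.current_tool_pos())-q).round(4))
    if l>=1 and f[2]>22 or np.linalg.norm(f)>45: break
r.sleep(.3); print(r.current_t())
p=np.array(r.current_tool_pos())
im=optics.get_image("scene")["pixels"][150:270,200:360,::-1]
cv2.imwrite("pics/down.png",cv2.resize(im,(720,540),interpolation=cv2.INTER_CUBIC))
```

```text
f0 [-0.2 -1.  -0. ]
0 [1.  0.4 0.3] 0.0002
0.1 [ 0.3  0.6 -0.5] 0.0002
0.2 [0.2 0.5 0.3] 0.0002
0.35 [-0.9  0.6  0. ] 0.0003
0.5 [0.7 1.6 0.5] 0.0003
0.65 [-0.2  0.8 -0.7] 0.0002
0.8 [-1.2  1.6 -0.4] 0.0003
0.9 [-0.2  0.7 -0.1] 0.0002
0.97 [-0.1  1.6  0.2] 0.0001
1.0 [ 0.7 -0.   2.4] 0.0001
1.03 [1.1 0.8 3.5] 0.0002
1.05 [-7.   1.4 15.9] 0.0012
1.07 [-17.4   3.7  31.8] 0.0026
21.4167
```

View pics/down.png

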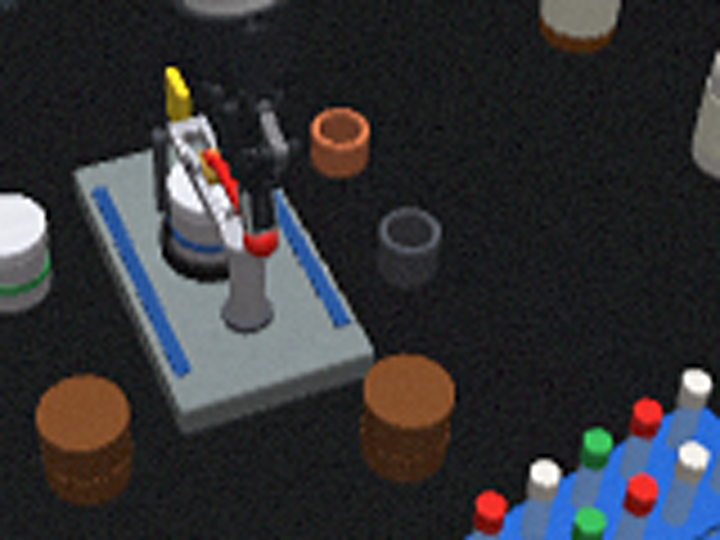

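The picture shows the lever lying along the strap with the knob at (262,240), over and beyond the post, and the fingertip on top. The reaction rose to 32 N, so it is at the stop. I'll retract along the tool axis and verify.

Run:
```python
from h import *
S=json.load(open("S.json"))
p=np.array(r.current_tool_pos()); z=R.from_quat(r.current_ee_rot()).as_matrix()[:,2]
r.move_linear(p-.06*z,vel=.1); q=p-.06*z; r.move_linear([q[0]-.05,q[1]+.1,.38],vel=.2)
r.sleep(.3)
u=np.array([np.cos(S["yaw"]),np.sin(S["yaw"])]);v=np.array([-u[1],u[0]]);post=np.array(S["post"])
im=optics.get_image("scene");P=cloud(im);H,s,V=cv2.split(cv2.cvtColor(im["pixels"],cv2.COLOR_RGB2HSV))
roi=(abs(P[...,0]-.5)<.15)&(abs(P[...,1])<.12)
m=roi&((H<5)|(H>174))&(s>170)&(V>70)&(P[...,2]>.1); pp=P[m]; xs=(pp[:,:2]-post)@u
k=pp[xs>.012]; print("knob zmax",np.sort(k[:,2])[-4:].round(3),"x",np.median((k[:,:2]-post)@u).round(4),"top z of red",pp[:,2].max().round(3))
m=roi&(H>20)&(H<35)&(s>140)&(V>90)&(P[...,2]>.09); t=np.median(P[m],0)[:2]-post; print("tab",(t@u).round(4),(t@v).round(4))
print(r.current_t(),np.round(r.current_contact_force(),1))
cv2.imwrite("pics/final.png",cv2.resize(im["pixels"][120:300,160:400,::-1],(720,540),interpolation=cv2.INTER_CUBIC))
```

```text
knob zmax [0.148 0.148 0.149 0.149] x 0.0283 top z of red 0.149
tab -0.1399 -0.0015
23.6917 [ 1.2 -0.6 -1. ]
```

View pics/final.png

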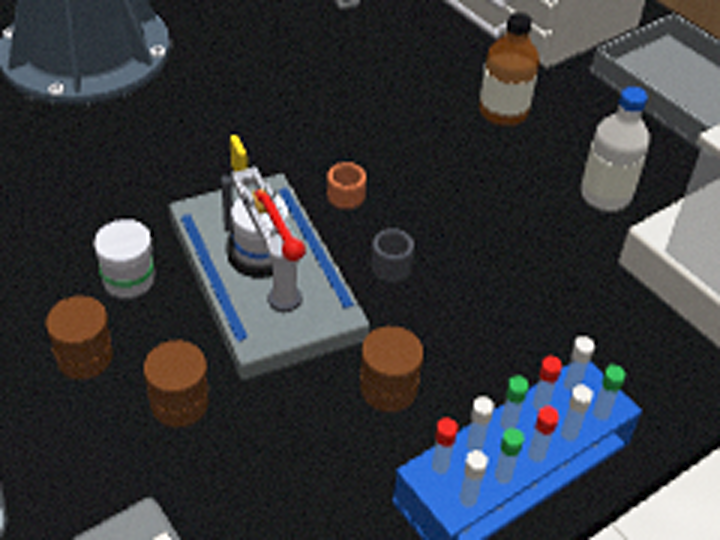

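The picture shows the lever level with its knob at (292,247) over the post and the knob top at 148 mm, as expected for fully down. The strap is on its stop with the tab at (238,152), the jar is seated, and the hand is clear.

```bash
python3 -c "
from cell import r
print(r.hand_in())"
```

```text
the job is handed in; nothing more can be done
None
```

I pushed the strap onto its stop across the jar, then pushed the cam lever fully down; the jar looks seated, the bystanders in view look unmoved, the hand is clear, and the job is handed in at about 24 s (no verdict was returned).

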